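# Shift the red gear lever through its zigzag gate

## Robot

A 6-joint arm with a two-finger parallel gripper is mounted at the origin on a cart in front of the work surface, level with it; the furniture and walls round the work are solid. World frame = base frame: x ahead of the robot, y to its left, z up, the work surface at z = 0. Lengths are in m, angles in rad, forces in N, time in s.
With the tool pointing down it reaches from about 0.25 to 0.775 m from the base axis. Payload 8.9 kg.
Tool frame: the origin (TCP) lies midway between the tips of the shut fingers; the grasp point (between the pads) lies r.hold_point_z behind it (r.hold_point_z is the distance from the TCP to the grasp point, in m); x points along the fingers, y is the direction in which the jaws open and shut, and the axes are right-handed (so a half turn about x gives the same grasp; the last joint's range is limited). The gripper opens to 85 mm and grips with 20 to 120 N. Pads are 22 mm wide; open, the fingers measure 114 mm over their backs; the gripper's body (76 mm by 85 mm) begins 54 mm behind the grasp point. The pads swing forward as they close: fully open they stand 13 mm farther back than shut.
Start: joints at [-0.139, 0.291, -0.153, 1.127, 0, 1.431], TCP at [0.525, 0, 0.231] pointing down, gripper open.
Joint ranges: [-2.52, 2.52], [-0.91, 1.74], [-1.3, 1.37], [-1.96, 2.02], [-1.52, 1.47], [-3.14, 3.14]. Speed limits (rad/s): [2.22, 2.22, 2.79, 3.14, 3.14, 3.14].

## Interface

Orientations are given as a unit quaternion [w, x, y, z].
In Python, from rig import r gives the robot as it stands.
- The arm moves only by the tool carry_out, never from a script. Its argument "series" is a list of rows, each a list of 5 numbers: the shift along the tool's x, y, z in m, then the turn about the tool's x in degrees, then the gripper's target within -1 to 1 (shut at 1, half-way at 0, fully open at -1). In form: [[tx, ty, tz, twist, hand], ...]. A call has 1 to 12 rows; each row shifts and turns the commanded pose from where the row before left it, along the tool's axes as they then stand; what a row does not reach is not made up. A row lasts 1/8 s, in which the tool goes at most 62.5 mm and 10.7 degrees, less where a joint would pass 70% of its speed; a pose out of reach is approached as far as the arm can. A call is refused whole if a number of a shift passes 0.0625 or a number of a turn 10.7, either way. A call with a gripper value outside its range is refused whole. The fingers move at their own pace and stop on an object; "newtons" is the grip in N (left out, the last holds). Time passes only in rows, so rows that do not move let the fingers close. It gives the time, the measured TCP pose, the force and the opening at its end, in the units of the state.
- r.observe(): the state, without advancing time (a new reading comes with each control period).
- r.read_camera(name): name is "scene" or "side" or "wrist"; returns a dict with "color" (420x560x3 uint8, red, green, blue), "mtx" (3x3 intrinsics, pixels), "k1" (the pictures are not rectified: a ray, as slopes to the right and down, at radius r is drawn at 1 + k1 r^2 times it, then the intrinsics apply), "pose" (4x4, takes a point from camera to world coordinates). Camera axes: x right, y up, looking along -z (the intrinsics and any distortion apply to the point x, -y, -z); pixel columns grow to the right and rows downward; lengths in m; the calibration is good to about 2 mm. A picture is of the moment at which its call begins. There is no depth.
- r.sign_off(): hands the job in, once; it reports no verdict.
The state is a dict: "time": time; "q": joint angles; "dq": joint speeds; "joint_torque": joint torques, N m; "position": TCP position; "eef_rot": TCP orientation; "ft_force": force on the tool from outside, world axes, zero at the start; "ft_torque": the same for the moment, N m; "grip_width": finger opening in m.
Only numpy, scipy, OpenCV 4.12 (cv2) and the standard library are available. Lean on these libraries where they do the work, as an engineer would, in place of code of your own. Each camera call takes 0.05 s, during which the arm holds its last target.

## Task

Put the bench drive in gear with the red-knobbed lever: from its parked place in the row farthest from the robot, take it along the zigzag slot of its gate, row by row, to the last notch at the other end, in the row nearest the robot (beside the yellow dot), and let go of it there. Leave the black-knobbed lever parked as it is.

Things in the scene. Friction and masses are not known exactly. Their poses are not given: they have to be found in the camera images.
- red_knob (a point): Centre of the red ball knob, 36 mm in diameter, on an upright 8 mm steel stem that passes through the slot of the gate. The stem tilts both ways about a fixed pivot 178 mm below the knob centre (88 mm below the gate plate's top), does not lift, and stays where it is left (stiff: about 1.5 N at the knob moves it). It starts in the right-hand half of the far row.
- red_gate (a point): Centre of the gate plate's top, 100 mm above the worktop, on the fixed green box of the red knob (136 along x, 116 along y, 100 high). x points away from the robot, y left, z up. S-shaped slot 17 mm wide, 8 mm deep: rows along y, far (+x), middle, near (-x). Far and middle rows join at their left ends, middle and near at their right ends. 9 mm of play each way at the knob.
- red_notch (a point): Centre of the last notch, the left end of the near row, on the plate's top; yellow dot beside it. Knob centre with the stem in mid-slot, mm from red_gate along its axes: far right (49,-42,78), far left (49,42,78), middle left (0,44,84), middle right (0,-44,84), near right (-49,-42,78), last notch (-49,42,78); half-way along a row 5 higher.
- black_knob (a point): Centre of the black ball knob, 36 mm in diameter, of a second, otherwise identical green box standing beside the first, on either side of it. To be left alone.

How it is judged:
On the way, in this order (a step that is already met when the one before it is completed fails the run):
1. the red lever is at the left end of the far row (x of red_knob in the frame of red_gate above 0.03 m and y of red_knob in the frame of red_gate above 0.025 m), for 0.02 s.
2. the red lever has come along the middle row to its right end (x of red_knob in the frame of red_gate between -0.02 and 0.02 m and y of red_knob in the frame of red_gate below -0.025 m), for 0.02 s.
3. the red lever is at the right end of the near row (x of red_knob in the frame of red_gate below -0.03 m and y of red_knob in the frame of red_gate below -0.025 m), for 0.02 s.
4. the red lever is in the last notch, at the left end of the near row (x of red_knob in the frame of red_gate below -0.033 m and y of red_knob in the frame of red_gate above 0.027 m), for 0.2 s.
At the end, for the whole second after the job is handed in: The red knob rests at the left end of the near row: in the gate's frame its centre is at x below -33 mm and y above 27 mm (nominal -49, 42), and stays there, having gone through the rows in order (all of step 4); the robot touches nothing.
It fails at once if the black-knobbed lever is moved by more than 15 mm (distance of black_knob from where it was at the start of the episode above 0.015 m).
It also fails if it takes over 45 s, if anything falls off the work surface, if the arm or the gripper's body presses on something with over 40 N, if the wrist force passes 120 N, or if a joint passes its speed limit or range.

## Working session

There is one attempt and no reset: what is moved stays moved. The work goes in short steps, Python scripts to look and compute and a tool call to move; the robot and the scene stay as the last step left them, time stands still between calls to the robot, and variables do not carry over. Pictures are saved under pics/ and viewed, and the job is handed in when it is done.

Besides the shell and the picture viewer there is one more tool, called after "Emit:" by a JSON object that holds its "api" and its "payload". carry_out: Moves the arm, as the interface text tells. Its arguments: {"type":"object","properties":{"series":{"type":"array","items":{"type":"array","items":{"type":"number"}}},"newtons":{"type":"number"}},"required":["series"]}

```bash
ls; mkdir -p pics; python3 - <<'E'
from rig import r
import cv2
s=r.observe()
for k in s: print(k,s[k])
print(r.hold_point_z)
for n in ("scene","side","wrist"):
    c=r.read_camera(n); cv2.imwrite(f"pics/a_{n}.png",c["color"][:,:,::-1]); print(n,c["mtx"].tolist(),c["k1"],c["pose"].round(4).tolist())
E
```

```text
pics
time 0.0
q [-1.39329636e-01  2.91275034e-01 -1.54109813e-01  1.12672420e+00
  1.17108040e-05  1.43154447e+00]
dq [ 2.14484362e-03 -1.87184344e-03  5.67042675e-04  8.58132983e-05
 -2.77187053e-04  8.04774715e-04]
joint_torque [-3.46096487e-03 -5.37150800e+01  3.31364536e+01  1.60375424e-02
 -3.39078597e-04  1.08972756e-05]
position [5.24560279e-01 5.37622715e-05 2.30741207e-01]
eef_rot [ 0.49960739  0.49974321  0.5003535  -0.50029547]
ft_force [-0.39901044 -0.20584915  0.427698  ]
ft_torque [-0.03065763  0.01089837 -0.02348853]
grip_width 0.0851670191872807
0.0187
scene [[409.585643634924, 0.0, 281.16022073782136], [0.0, 409.585643634924, 212.89187714672568], [0.0, 0.0, 1.0]] -0.1110589054660351 [[0.854, 0.3722, -0.3634, 0.2096], [-0.52, 0.5904, -0.6173, -0.5123], [-0.0153, 0.7162, 0.6977, 0.7736], [0.0, 0.0, 0.0, 1.0]]
side [[526.9759974585646, 0.0, 280.21020284289824], [0.0, 526.9759974585646, 211.68338969610056], [0.0, 0.0, 1.0]] -0.19891593317492284 [[0.7714, 0.3649, -0.5214, 0.0412], [-0.6363, 0.4531, -0.6244, -0.5969], [0.0084, 0.8134, 0.5816, 0.7311], [0.0, 0.0, 0.0, 1.0]]
wrist [[330.9522571992709, 0.0, 276.76484949637285], [0.0, 330.9522571992709, 202.1289981835047], [0.0, 0.0, 1.0]] 0.009268157323944972 [[1.0, -0.0011, 0.0006, 0.5247], [0.0009, 0.9658, 0.2593, 0.0658], [-0.0008, -0.2593, 0.9658, 0.3724], [0.0, 0.0, 0.0, 1.0]]
```

View pics/a_scene.png

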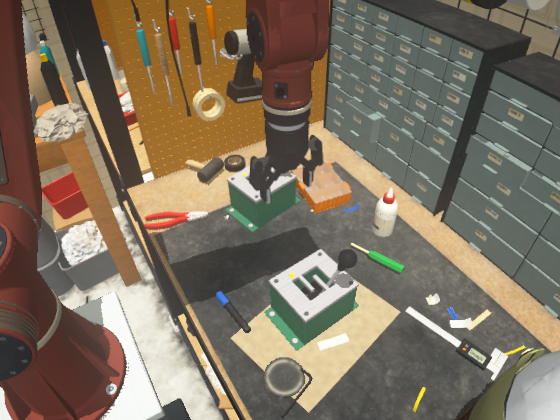

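View pics/a_side.png

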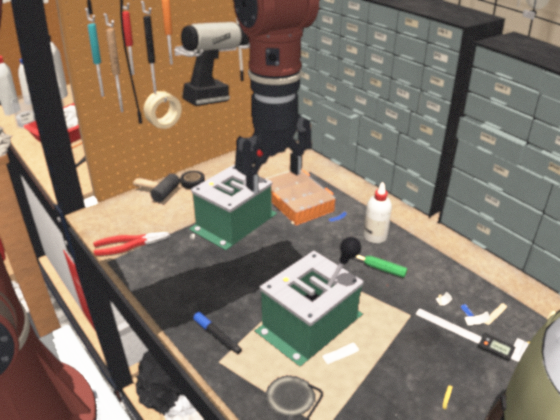

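View pics/a_wrist.png

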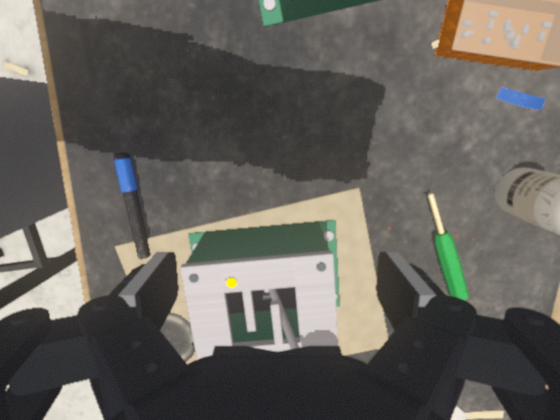

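```bash
python3 - <<'E'
import cv2
a=cv2.imread("pics/a_scene.png")[120:240,180:360]; b=cv2.imread("pics/a_side.png")[100:250,160:350]
cv2.imwrite("pics/b1.png",cv2.resize(a,None,fx=4.4,fy=4.4,interpolation=2)); cv2.imwrite("pics/b2.png",cv2.resize(b,None,fx=4,fy=4,interpolation=2))
E
```

```text
(no output)
```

View pics/b1.png

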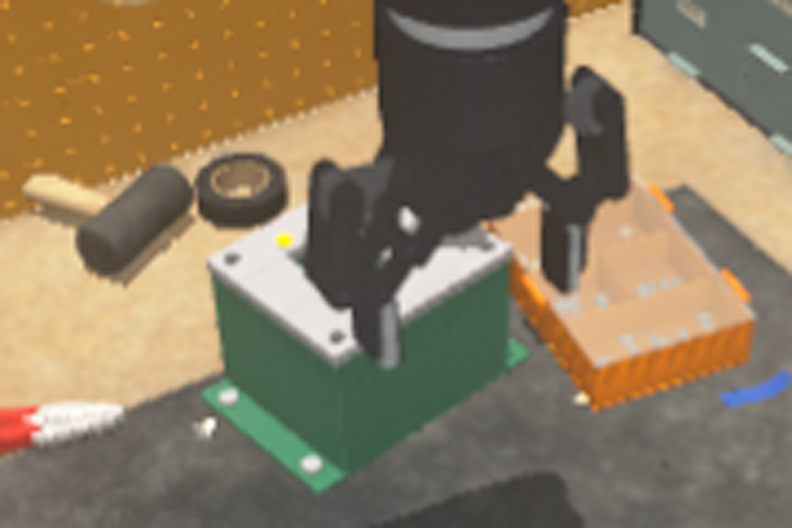

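View pics/b2.png

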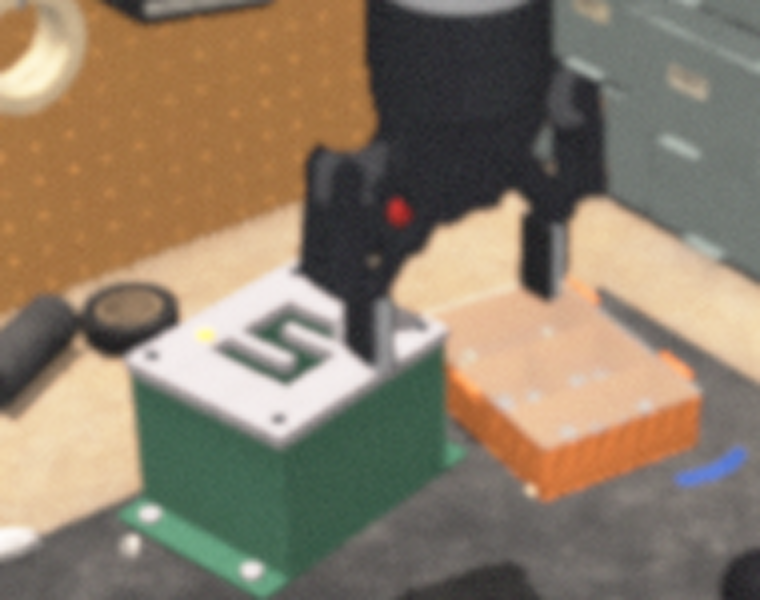

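```bash
cat > h.py <<'E'
import numpy as np, cv2
def ray(c,px):
    p=np.array(px,float).reshape(-1,1,2)
    K=c["mtx"]; k=c["k1"]
    d=cv2.undistortPoints(p,K,np.array([k,0,0,0,0.])).reshape(-1,2)
    v=np.c_[d[:,0],-d[:,1],-np.ones(len(d))]
    P=np.array(c["pose"]); return P[:3,3], v@P[:3,:3].T
def onz(c,px,z):
    o,v=ray(c,px); t=(z-o[2])/v[:,2]; return o+t[:,None]*v
E
python3 - <<'E'
from rig import r; from h import *
c=r.read_camera("side"); s=lambda u,v:(160+u/4,100+v/4)
print(onz(c,[s(128,357),s(285,443),s(447,330),s(205,335)],.1).round(4))
c=r.read_camera("scene"); s=lambda u,v:(180+u/4.4,120+v/4.4)
print(onz(c,[s(209,263),s(337,360),s(512,243),s(285,240)],.1).round(4))
E
```

```text
[[0.5098 0.2675 0.1   ]
 [0.5303 0.1465 0.1   ]
 [0.6635 0.1788 0.1   ]
 [0.5553 0.2595 0.1   ]]
[[0.5068 0.2625 0.1   ]
 [0.5299 0.1484 0.1   ]
 [0.6669 0.1825 0.1   ]
 [0.5546 0.2574 0.1   ]]
```

Emit:
{"api": "carry_out", "payload": {"series": [[-0.04,-0.06,0,0,-1],[-0.04,-0.06,0.0,0,-1],[-0.04,-0.06,0.0,0,-1],[0,-0.05,0,0,-1]]}}

```text
time: 0.75
position: [0.3184, -0.0001, 0.3372]
eef_rot: [0.501, 0.501, 0.499, -0.499]
ft_force: [-0.1, -0.6, -0.3]
grip_width: 0.0853
```

```bash
python3 - <<'E'
from rig import r; from h import *
for n,w in (("scene",(120,260,190,350)),("side",(90,270,160,350))):
    c=r.read_camera(n); im=c["color"][:,:,::-1].copy(); cv2.imwrite(f"pics/c_{n}.png",im); cv2.imwrite(f"pics/cz_{n}.png",cv2.resize(im[w[0]:w[1],w[2]:w[3]],None,fx=3.2,fy=3.2,interpolation=2))
    hsv=cv2.cvtColor(im,cv2.COLOR_BGR2HSV)
    m=(((hsv[...,0]<6)|(hsv[...,0]>174))&(hsv[...,1]>150)&(hsv[...,2]>80)).astype(np.uint8)
    nn,l,st,ce=cv2.connectedComponentsWithStats(m)
    for i in range(1,nn):
        if st[i,4]>60: print(n,st[i],ce[i].round(1),onz(c,ce[i],.18).round(4))
print(r.observe()["position"])
E
```

```text
scene [171  17   8  33 145] [174.5  33.5] [[0.694  1.1297 0.18  ]]
scene [123 112  10  13  79] [127.7 117.9] [[0.3508 0.5756 0.18  ]]
scene [277 142  13  14 140] [282.8 148.7] [[0.6409 0.2059 0.18  ]]
scene [  51  172   37   47 1082] [ 67.3 196.4] [[0.1358 0.3176 0.18  ]]
scene [383 193  12  11  66] [388.2 199.1] [[ 0.7362 -0.0738  0.18  ]]
scene [144 212  45  17 420] [165.5 219.5] [[0.3056 0.124  0.18  ]]
side [ 26 122  14  18 120] [ 33.4 129.2] [[0.2853 0.6419 0.18  ]]
side [ 68 126  12  16 123] [ 73.8 133.7] [[0.357  0.5449 0.18  ]]
side [249 141  15  17 186] [255.7 149. ] [[0.6423 0.2078 0.18  ]]
side [ 94 236  50  19 523] [118.8 244. ] [[0.2646 0.0927 0.18  ]]
side [ 66 256  27  68 279] [ 79.1 289.5] [[0.1656 0.0298 0.18  ]]
[0.31547599 0.00041386 0.33608278]
```

View pics/cz_scene.png

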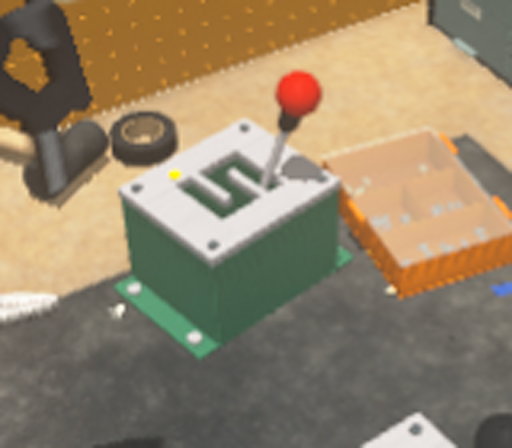

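View pics/cz_side.png

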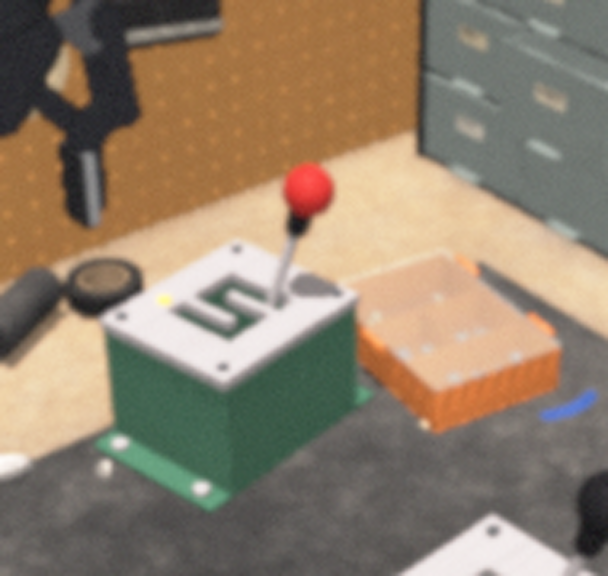

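```bash
python3 - <<'E'
from rig import r; from h import *
cs=r.read_camera("scene"); cd=r.read_camera("side")
A=onz(cs,[(190+u/3.2,120+v/3.2) for u,v in [(120,188),(212,262),(340,178),(245,120),(175,175)]],.1)
B=onz(cd,[(160+u/3.2,90+v/3.2) for u,v in [(100,323),(228,385),(358,296),(235,242),(164,300)]],.1)
for X in (A,B):
    print(X.round(4).tolist()); q=X[:4,:2]; c=q.mean(0)
    L,F,R,Bk=q
    ex=(R-F)+(Bk-L); ey=(L-F)+(Bk-R)
    print(c,np.linalg.norm(ex)/2,np.linalg.norm(ey)/2,np.degrees(np.arctan2(ex[1],ex[0])),np.degrees(np.arctan2(-ey[0],ey[1])))
# knob triangulation
o1,v1=ray(cs,[(282.8,148.7)]);o2,v2=ray(cd,[(255.7,149.)])
v1=v1[0]/np.linalg.norm(v1);v2=v2[0]/np.linalg.norm(v2)
s=np.linalg.lstsq(np.c_[v1,-v2],o2-o1,rcond=None)[0]
print(o1+s[0]*v1,o2+s[1]*v2)
E
```

```text
[[0.5086, 0.2662, 0.1], [0.5291, 0.1487, 0.1], [0.6658, 0.1813, 0.1], [0.6398, 0.2912, 0.1], [0.5541, 0.257, 0.1]]
[0.58582172 0.22185422] 0.1369960906474752 0.11608951264871785 12.145821207410549 11.550057487969337
[[0.505, 0.2627, 0.1], [0.5312, 0.1477, 0.1], [0.6637, 0.1786, 0.1], [0.6397, 0.293, 0.1], [0.5553, 0.2595, 0.1]]
[0.58488134 0.22051872] 0.13706963519239868 0.11742065151966342 12.887611320061207 12.334480326717618
[0.63837301 0.20154186 0.18349513] [0.63801078 0.20206846 0.18386895]
```

Emit:
{"api": "carry_out", "payload": {"series": [[0.012,0.046,-0.029,0,-1],[0.012,0.046,-0.029,0,-1],[0.012,0.046,-0.029,0,-1],[0.012,0.046,-0.029,0,-1],[0.012,0.046,-0.029,0,-1],[0.012,0.046,-0.029,0,-1],[0.012,0.046,-0.029,0,-1],[0,0,0,-6.1,-1],[0,0,0,-6.1,-1],[0,0,0,0,-1]], "newtons": 30}}

```text
time: 2.2
position: [0.6415, 0.2034, 0.2495]
eef_rot: [0.55, 0.444, 0.551, -0.445]
ft_force: [0.6, -0.0, -0.5]
grip_width: 0.0855
```

```bash
cat > st.py <<'E'
from rig import r; from h import *
from scipy.spatial.transform import Rotation as Ro
import sys
s=r.observe(); p=np.array(s["position"]); w,x,y,z=s["eef_rot"]; R=Ro.from_quat([x,y,z,w]).as_matrix()
print(s["time"],p.round(4),s["grip_width"],np.array(s["ft_force"]).round(1)); print(R.round(3).tolist())
g=np.array([.5853,.2212,.1]); a=np.radians(12.2); G=np.array([[np.cos(a),-np.sin(a),0],[np.sin(a),np.cos(a),0],[0,0,1]])
h=p-R[:,0]*r.hold_point_z
print("grasp pt in gate mm",((h-g)@G*1000).round(1), "TCP-> knob(.640,.2055,.181) tool frame:",(R.T@(np.array([.640,.2055,.181])-h)).round(4))
E
python3 st.py; python3 - <<'E'
from rig import r; import cv2
for n in("side","wrist","scene"): cv2.imwrite(f"pics/d_{n}.png",r.read_camera(n)["color"][:,:,::-1])
E
```

```text
2.2 [0.6415 0.2034 0.2495] 0.08552710970848364 [ 0.6 -0.  -0.5]
[[-0.002, 0.978, 0.211], [-0.0, 0.211, -0.978], [-1.0, -0.002, -0.0]]
grasp pt in gate mm [ 51.2 -29.2 168.2] TCP-> knob(.640,.2055,.181) tool frame: [ 0.0872 -0.0009 -0.0023]
```

View pics/d_wrist.png

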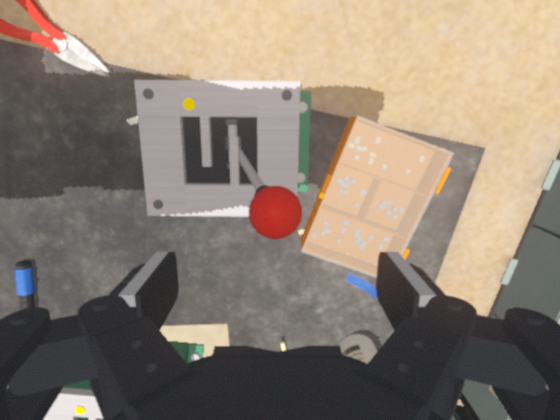

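View pics/d_side.png

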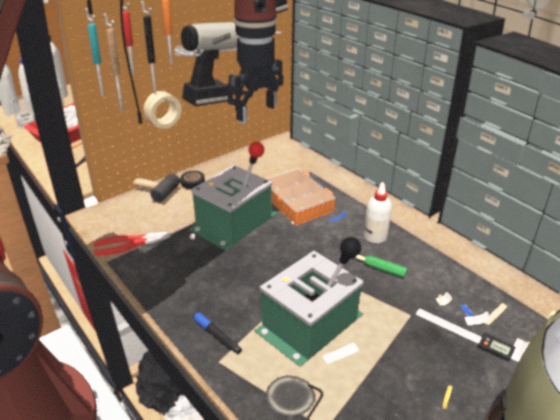

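```bash
python3 - <<'E'
from rig import r; from h import *
c=r.read_camera("wrist"); im=cv2.cvtColor(c["color"],cv2.COLOR_RGB2HSV)
m=(((im[...,0]<6)|(im[...,0]>174))&(im[...,1]>150)).astype(np.uint8); m[:150]=0
n,l,st,ce=cv2.connectedComponentsWithStats(m); i=1+st[1:,4].argmax(); print(st[i],ce[i],onz(c,ce[i],.181))
E
```

```text
[ 250  187   51   51 2077] [275.11747713 211.54068368] [[0.63970927 0.2053116  0.181     ]]
```

Emit:
{"api": "carry_out", "payload": {"series": [[0.03,-0.001,-0.002,0,-1],[0.03,0,0,0,-1],[0.03,0,0,0,-1],[0,0,0,0,-1]]}}

```text
time: 2.9
position: [0.638, 0.2044, 0.1593]
eef_rot: [0.549, 0.443, 0.551, -0.445]
ft_force: [-0.0, -0.3, -0.1]
grip_width: 0.0855
```

```bash
python3 st.py; python3 - <<'E'
from rig import r; import cv2
cv2.imwrite("pics/e.png",cv2.resize(r.read_camera("side")["color"][60:260,150:350,::-1],None,fx=3,fy=3))
E
```

```text
2.9 [0.638  0.2044 0.1593] 0.085526568761962 [-0.  -0.3 -0.1]
[[-0.004, 0.978, 0.21], [-0.001, 0.21, -0.978], [-1.0, -0.004, -0.0]]
grasp pt in gate mm [ 48.1 -27.6  78. ] TCP-> knob(.640,.2055,.181) tool frame: [-0.003   0.0021 -0.0007]
```

View pics/e.png

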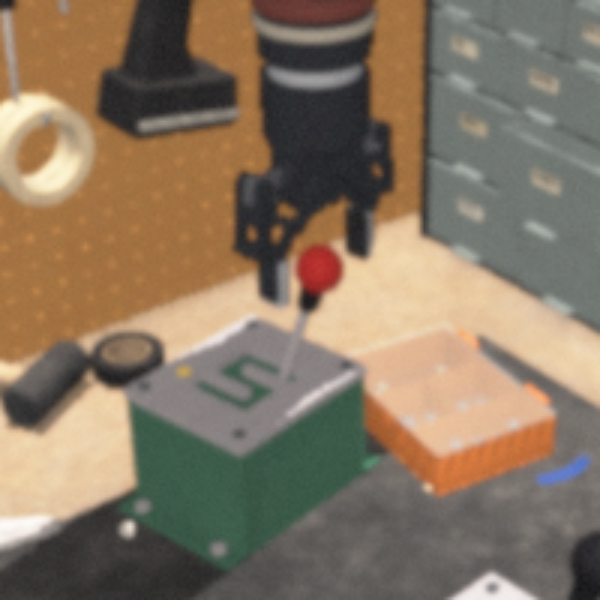

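Emit:
{"api": "carry_out", "payload": {"series": [[0,0.002,0,0,0.6],[0,0,0,0,1],[0,0,0,0,1],[0,0,0,0,1],[0,0,0,0,1],[0,0,0,0,1]], "newtons": 30}}

```text
time: 3.7
position: [0.6422, 0.2052, 0.1623]
eef_rot: [0.551, 0.445, 0.55, -0.444]
ft_force: [0.3, -0.3, 5.6]
grip_width: 0.0341
```

```bash
python3 st.py; python3 - <<'E'
from rig import r; import cv2
cv2.imwrite("pics/f.png",cv2.resize(r.read_camera("side")["color"][60:260,150:350,::-1],None,fx=3,fy=3))
cv2.imwrite("pics/fw.png",r.read_camera("wrist")["color"][:,:,::-1])
E
```

```text
3.7 [0.6422 0.2052 0.1623] 0.03407543789168879 [ 0.3 -0.3  5.6]
[[0.002, 0.977, 0.211], [0.0, 0.211, -0.977], [-1.0, 0.002, 0.0]]
grasp pt in gate mm [ 52.2 -27.7  81. ] TCP-> knob(.640,.2055,.181) tool frame: [-0.     -0.002  -0.0008]
```

View pics/f.png

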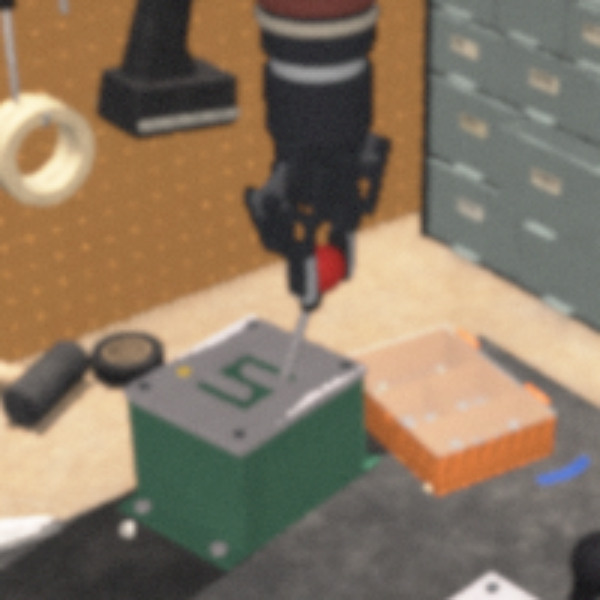

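View pics/fw.png

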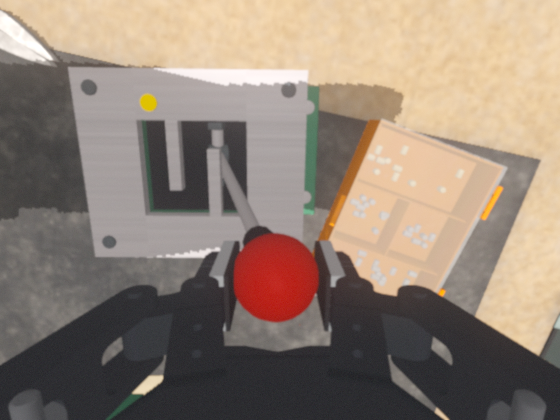

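Emit:
{"api": "carry_out", "payload": {"series": [[-0.003,0,-0.01,0,1],[-0.0007,0,-0.01,0,1],[0,0,-0.01,0,1],[0.0005,0,-0.01,0,1],[0.001,0,-0.01,0,1],[0.0016,0,-0.01,0,1],[0.002,0,-0.01,0,1],[0,0,0,0,1]]}}

```text
time: 4.8
position: [0.6265, 0.275, 0.16]
eef_rot: [0.55, 0.444, 0.551, -0.443]
ft_force: [1.7, 1.1, 5.2]
grip_width: 0.034
```

```bash
python3 st.py; cat > pic.py <<'E'
from rig import r; import cv2,sys
import numpy as np
n=sys.argv[1]
a=cv2.resize(r.read_camera("side")["color"][80:260,160:340,::-1],(400,400)); b=cv2.resize(r.read_camera("wrist")["color"][:,:,::-1],(400,300))
b=cv2.copyMakeBorder(b,0,100,0,0,0); cv2.imwrite(f"pics/{n}.png",np.hstack([a,b]))
E
python3 pic.py g1
```

```text
4.8 [0.6265 0.275  0.16  ] 0.033970167412059646 [1.7 1.1 5.2]
[[0.0, 0.977, 0.213], [0.001, 0.213, -0.977], [-1.0, 0.0, -0.001]]
grasp pt in gate mm [51.6 43.9 78.7] TCP-> knob(.640,.2055,.181) tool frame: [-0.0024 -0.0016  0.0708]
```

View pics/g1.png

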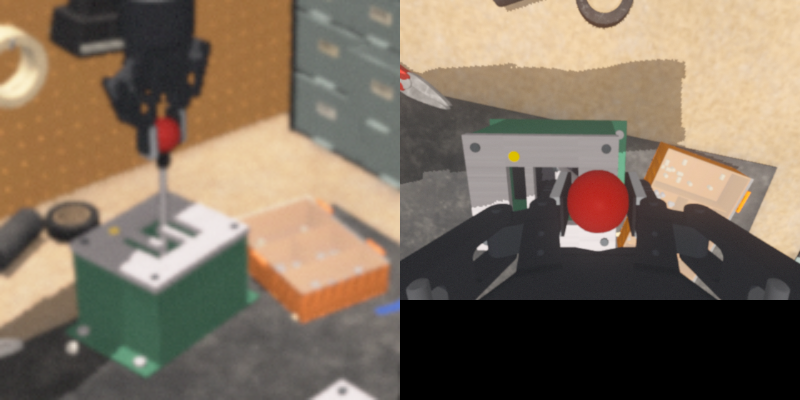

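Emit:
{"api": "carry_out", "payload": {"series": [[-0.004,-0.01,0,0,1],[-0.0022,-0.01,0,0,1],[-0.0016,-0.01,0,0,1],[-0.001,-0.01,0,0,1],[-0.0003,-0.01,0,0,1],[0,-0.001,0,0,1],[0,0,0,0,1]]}}

```text
time: 5.78
position: [0.5774, 0.2637, 0.1698]
eef_rot: [0.55, 0.445, 0.55, -0.443]
ft_force: [2.0, 3.7, 7.5]
grip_width: 0.0342
```

```bash
python3 st.py;python3 pic.py g2
```

```text
5.775 [0.5774 0.2637 0.1698] 0.03418515667454016 [2.  3.7 7.5]
[[0.002, 0.977, 0.212], [0.002, 0.212, -0.977], [-1.0, 0.002, -0.001]]
grasp pt in gate mm [ 1.3 43.2 88.5] TCP-> knob(.640,.2055,.181) tool frame: [0.0075 0.0488 0.0701]
```

View pics/g2.png

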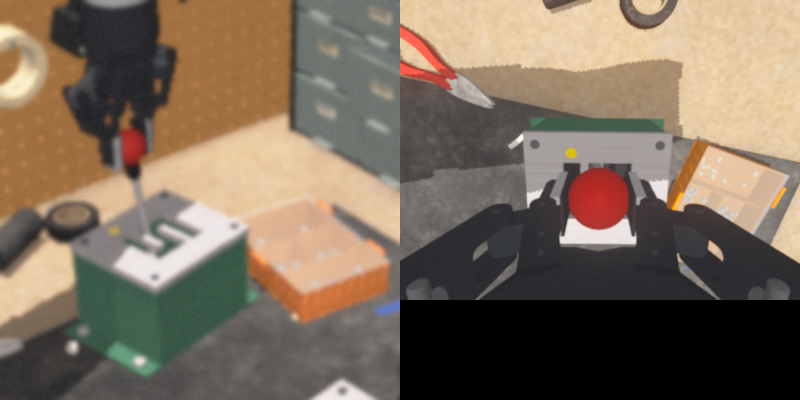

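Emit:
{"api": "carry_out", "payload": {"series": [[0.0,-0.001,0.011,0,1],[0,0,0.011,0,1],[-0.0009,0,0.011,0,1],[-0.0003,0,0.011,0,1],[0.0004,0,0.011,0,1],[0.0011,0,0.011,0,1],[0.0018,0,0.011,0,1],[0.0025,0,0.011,0,1],[0,0,0,0,1]]}}

```text
time: 7.0
position: [0.5941, 0.1757, 0.1636]
eef_rot: [0.55, 0.444, 0.551, -0.445]
ft_force: [0.4, 1.1, -0.9]
grip_width: 0.034
```

```bash
python3 st.py;python3 pic.py g3
```

```text
7.0 [0.5941 0.1757 0.1636] 0.03399575969385553 [ 0.4  1.1 -0.9]
[[-0.002, 0.978, 0.21], [-0.0, 0.21, -0.978], [-1.0, -0.002, -0.0]]
grasp pt in gate mm [ -1.  -46.3  82.3] TCP-> knob(.640,.2055,.181) tool frame: [ 0.0012  0.0511 -0.0194]
```

View pics/g3.png

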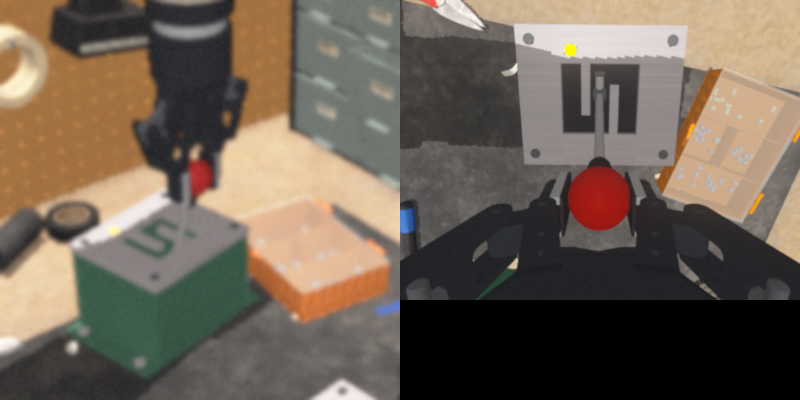

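Emit:
{"api": "carry_out", "payload": {"series": [[0.0003,-0.01,-0.001,0,1],[0.0009,-0.01,-0.001,0,1],[0.0013,-0.01,0,0,1],[0.002,-0.01,0,0,1],[0.0022,-0.009,0,0,1],[0,0,0,0,1]]}}

```text
time: 7.85
position: [0.5447, 0.1679, 0.1575]
eef_rot: [0.55, 0.443, 0.551, -0.445]
ft_force: [-0.6, -1.3, 4.2]
grip_width: 0.0345
```

```bash
python3 st.py;python3 pic.py g4
```

```text
7.85 [0.5447 0.1679 0.1575] 0.03451419814913345 [-0.6 -1.3  4.2]
[[-0.002, 0.977, 0.211], [-0.001, 0.211, -0.977], [-1.0, -0.002, 0.0]]
grasp pt in gate mm [-50.9 -43.5  76.2] TCP-> knob(.640,.2055,.181) tool frame: [-0.005   0.1011 -0.0166]
```

View pics/g4.png

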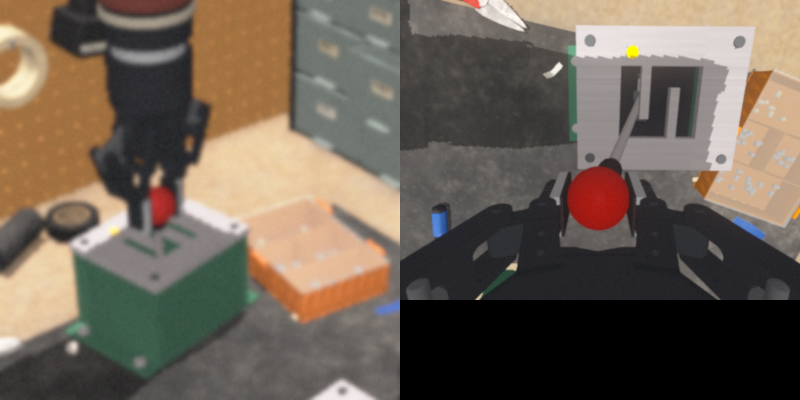

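Emit:
{"api": "carry_out", "payload": {"series": [[-0.003,0.001,-0.0108,0,1],[-0.0018,0,-0.0108,0,1],[-0.0009,0,-0.0108,0,1],[-0.0003,0,-0.0108,0,1],[0.0004,0,-0.0108,0,1],[0.0011,0,-0.0108,0,1],[0.0018,0,-0.0108,0,1],[0.0024,0,-0.0108,0,1],[0,0,0,0,1],[0,0,0,0,1]]}}

```text
time: 9.2
position: [0.5283, 0.2528, 0.1578]
eef_rot: [0.55, 0.444, 0.551, -0.444]
ft_force: [-2.3, 2.0, 4.0]
grip_width: 0.0344
```

```bash
python3 st.py;python3 pic.py g5
```

```text
9.2 [0.5283 0.2528 0.1578] 0.03444105501405941 [-2.3  2.   4. ]
[[-0.001, 0.977, 0.212], [0.0, 0.212, -0.977], [-1.0, -0.001, -0.0]]
grasp pt in gate mm [-49.   43.   76.5] TCP-> knob(.640,.2055,.181) tool frame: [-0.0047  0.0991  0.0699]
```

View pics/g5.png

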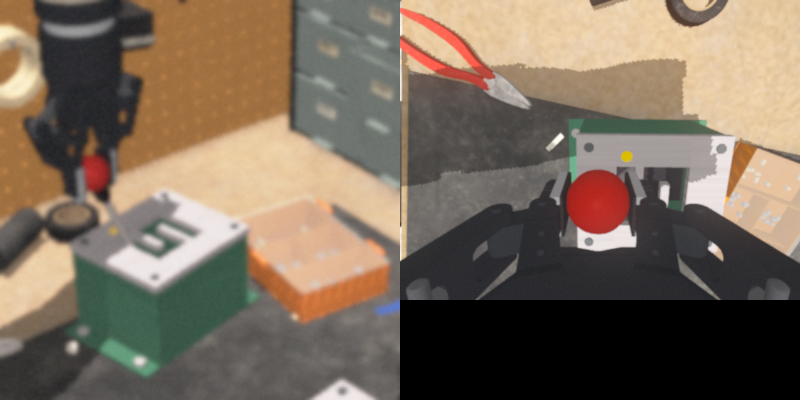

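Emit:
{"api": "carry_out", "payload": {"series": [[0,0,0,0,0.2],[0,0,0,0,-0.5],[0,0,0,0,-1],[0,0,0,0,-1],[0,0,0,0,-1],[0,0,0,0,-1]]}}

```text
time: 10.05
position: [0.529, 0.2529, 0.158]
eef_rot: [0.55, 0.444, 0.55, -0.444]
ft_force: [0.2, -0.4, -0.3]
grip_width: 0.0853
```

```bash
python3 st.py;python3 pic.py g6
```

```text
10.05 [0.529  0.2529 0.158 ] 0.08534981454639974 [ 0.2 -0.4 -0.3]
[[0.0, 0.977, 0.211], [-0.0, 0.211, -0.977], [-1.0, 0.0, 0.0]]
grasp pt in gate mm [-48.4  42.9  76.7] TCP-> knob(.640,.2055,.181) tool frame: [-0.0043  0.0985  0.0698]
```

View pics/g6.png

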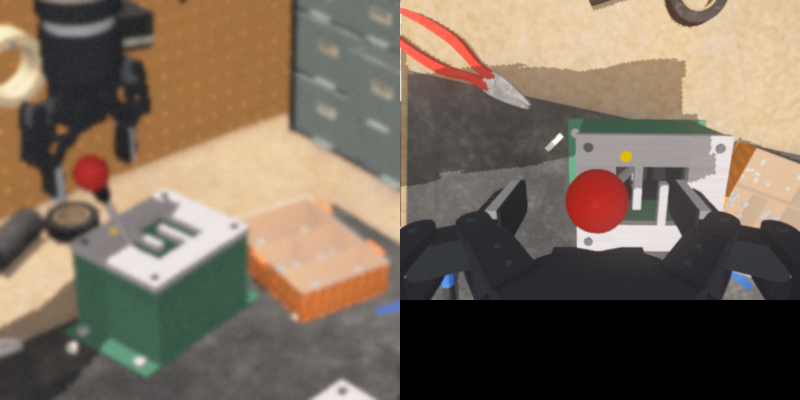

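Knob stays in place, clear of both fingers. Raise straight up.

Emit:
{"api": "carry_out", "payload": {"series": [[-0.02,0,0,0,-1],[-0.03,0,0,0,-1],[-0.04,0,0,0,-1],[-0.03,0,0,0,-1],[0,0,0,0,-1],[0,0,0,0,-1]]}}

```text
time: 10.9
position: [0.5287, 0.2527, 0.2773]
eef_rot: [0.55, 0.444, 0.55, -0.444]
ft_force: [0.1, 0.1, 0.8]
grip_width: 0.0856
```

```bash
python3 st.py;python3 pic.py g7; python3 - <<'E'
from rig import r; from h import *
g=np.array([.5853,.2212,.1]); a=np.radians(12.2); G=np.array([[np.cos(a),-np.sin(a),0],[np.sin(a),np.cos(a),0],[0,0,1]])
for nm in("wrist","side","scene"):
    c=r.read_camera(nm); im=cv2.cvtColor(c["color"],cv2.COLOR_RGB2HSV)
    m=(((im[...,0]<6)|(im[...,0]>174))&(im[...,1]>150)&(im[...,2]>80)).astype(np.uint8)
    n,l,st,ce=cv2.connectedComponentsWithStats(m)
    for i in range(1,n):
        p=(onz(c,ce[i],.178)[0]-g)@G
        if st[i,4]>60 and np.hypot(*p[:2])<.15: print(nm,st[i],(p*1000).round(1))
E
```

```text
10.9 [0.5287 0.2527 0.2773] 0.08557206063375306 [0.1 0.1 0.8]
[[-0.001, 0.977, 0.211], [-0.0, 0.211, -0.977], [-1.0, -0.001, 0.0]]
grasp pt in gate mm [-48.7  42.8 196. ] TCP-> knob(.640,.2055,.181) tool frame: [0.1149 0.0989 0.0697]
wrist [ 255  181   46   45 1596] [-48.7  43.2  78. ]
side [193 150  15  16 186] [-46.6  43.9  78. ]
scene [228 148  13  14 145] [-48.   43.5  78. ]
```

View pics/g7.png

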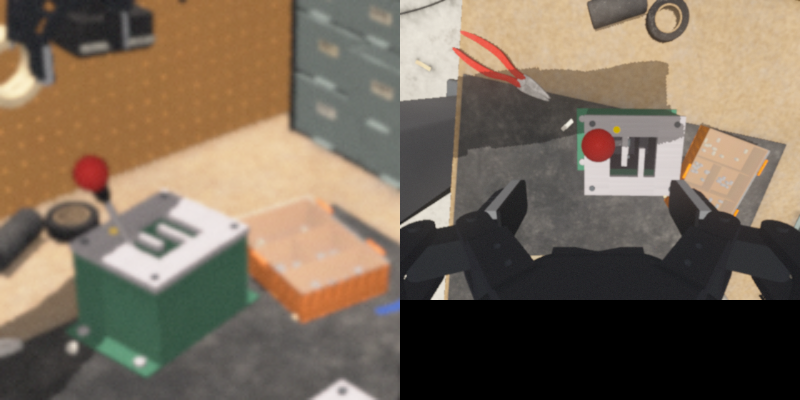

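```bash
python3 -c "
from rig import r
print(r.sign_off())"
```

```text
the job is handed in; nothing more can be done
None
```

I took the red lever through all three rows in order to the last notch, let go of it, raised the gripper clear and handed the job in at about 11 s.

- **Red knob:** after release, all three cameras put it at x of about -47 to -49 mm and y of about +43 to +44 mm in the gate frame. The nominal position is (-49, 42) and the limits are below -33 and above 27.
- **Contact:** the gripper was open and about 100 mm above the knob, with the force reading near zero.
- **Grip:** the fingers read about 34 mm on the 36 mm ball. At the middle row's left end they sat about 4 mm higher than planned, which I corrected on the next move, and the knob did not slip out. Vertical force readings while gripping were at most about 7.5 N.
- **Black lever:** the arm never went near it, but I did not measure its position again at the end.

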